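# Slide the condiment pot into its tapered well and press it home

## Task

Put the white lidded condiment pot into the steel-lined well of its wooden serving block: slide it along the block's top until it drops into the well, without lifting it off the block or letting it topple, and then press it straight down, firmly but not hard, until its flange sits flat on the block all round. Leave the mill, the spice jar and the garlic where they stand.

Things in the scene. Friction and masses are not known exactly. Their poses are not given: they have to be found in the camera images.
- pot_flange (a point): Loose round white glazed pot: the point on its axis level with the underside of its flange, 22 mm above its foot; z = pot axis, up. 54 mm high, 0.2 to 0.35 kg, slippery (friction about 0.2). Foot 64 mm across, a plain taper to 86 mm at the flange; the flange is its widest part, 98 mm across, 5 mm thick; above it a 90 mm body and a lid. Starts upright on the block. Pushed at the flange it slides without toppling.
- lid_top (a point): Middle of the pot's top, 54 mm above its foot: the place to press; some 20 N is ample, 40 N is too hard. The pale wooden lid is fixed to the pot, almost flat, 93 mm in diameter; nothing on the pot is narrow enough to grip. Pressed off the middle, the pot tilts; a pot that hangs askew is settled by pressing its high side first with 10 to 18 N.
- block: Fixed wooden serving block, 250 mm (its x) by 126 mm (its y) by 44 mm high; origin at the centre of its underside, on the worktop; its flat top is 44 mm above the origin. The pot starts near the -x end of the top; the well is at the +x end. Pushing the pot along the block's x axis takes it over the well.
- well (a point): Centre of the well's mouth, level with the block's top, 60 mm from the block's centre along its +x; axes as the block. The well is a steel-lined taper like the pot's, 89 mm across at the mouth and 66 mm at the bottom, about 1.5 mm wider than the pot all round. The pot is home when its flange meets the block's top, a hard stop; point pot_flange is then level with this point.
- well_floor (a point): Centre of the well's floor, 23.5 mm below its mouth. A black lifter plate, 58 mm across, stands raised above it by an amount that differs each time and is not told: the dropped pot rests on it loosely, 8 to 15 mm too high, or hangs askew (up to 0.45 rad) on the well's near rim. The plate gives way with a steady friction of about 9 N and stays where it is pushed (no spring).
- mill: Bystander: round salt mill, 44 mm in diameter, 90 mm high, origin at its underside; loose, beside the block on its +y side.
- spice_jar: Bystander: spice jar, 40 mm wide, 101 mm high, origin at its underside; loose, beside the block on its +y side.
- garlic: Bystander: garlic bulb, about 53 mm across and high, origin at its underside; loose, on the worktop behind the block.

How it is judged (in metres and radians):
At the end, for the whole second after the job is handed in: The pot stands upright (within 0.04 rad), centred in the well (within 5 mm), its flange down on the block's top (within 2 mm), at rest (horizontal distance between pot_flange and well below 0.005 m and z of pot_flange in the frame of well below 0.002 m and angle between pot_flange's own z axis and vertical below 0.04 rad and linear speed of pot below 0.02 m/s); the robot touches nothing.
It fails at once if the pot is lifted more than 30 mm off the block's top (z of pot_flange in the frame of well above 0.052 m).
It fails at once if the pot falls off the block or over (angle between pot_flange's own z axis and vertical above 1 rad or z of pot_flange in the frame of well below -0.015 m).
It fails at once if the pot is pressed hard (over 40 N) (contact force between the arm and pot above 40 N).
It fails at once if the mill, the spice jar or the garlic is moved more than 20 mm (distance of any of mill, spice_jar, garlic from where it was at the start of the episode above 0.02 m).
It also fails if it takes over 48 s, if anything falls off the work surface, if the arm or the gripper's body presses on something with over 40 N, if the wrist force passes 120 N, or if a joint passes its speed limit or range.

## Robot

A 6-joint arm with a two-finger parallel gripper is mounted at the origin on a cart in front of the work surface, level with it; the furniture and walls round the work are solid. World frame = base frame: x ahead of the robot, y to its left, z up, the work surface at z = 0. Lengths are in m, angles in degrees, forces in N, time in s.
With the tool pointing down it reaches from about 0.375 to 0.975 m from the base axis. Payload 3.8 kg.
Tool frame: the origin (TCP) lies on the centre line of the jaws, within the pads' length; the fingertips stand manip.tip_extent ahead of it and the grasp point (between the pads) lies 6 mm ahead of it (manip.tip_extent is the distance from the TCP to the fingertips, in m); x points along the fingers, y is the direction in which the jaws open and shut, and the axes are right-handed (so a half turn about x gives the same grasp; the last joint's range is limited). The gripper opens to 85 mm and grips with 20 to 120 N. Pads are 22 mm wide; open, the fingers measure 114 mm over their backs; the gripper's body (76 mm by 85 mm) begins 54 mm behind the grasp point. The pads swing forward as they close: fully open they stand 13 mm farther back than shut.
Start: joints at [-68.463, 15.12, 91.902, -0, 72.978, -2.114], TCP at [0.271, -0.618, 0.233] pointing down, gripper open.
Joint ranges: [-150.88, 150.88], [-54.13, 125.18], [17.81, 147.31], [-75.09, 255.09], [0, 152.58], [-146.25, 146.25]. Speed limits (degrees/s): [147.25, 147.25, 180, 180, 180, 180].

## Interface

Orientations are given as [roll, pitch, yaw] about the fixed x, y, z axes, in that order (R = Rz(yaw) Ry(pitch) Rx(roll)).
In Python, from cell import manip gives the robot as it stands. The module is installed in compiled form; this text tells all that it offers.
- The arm moves only by the shell command python3 -m pendant 'ROWS' [FORCE]. ROWS is JSON, a list of rows, each a list of 7 numbers: the opening, from 0 (shut) to 1 (fully open), then the shift along the tool's x, y, z in m, then the turn, a rotation vector about the tool's x, y, z in degrees. A call has 1 to 20 rows; each row shifts and turns the commanded pose from where the row before left it, along the tool's axes as they then stand; what a row does not reach is not made up. A row lasts 1/8 s, in which the tool goes at most 62.5 mm and 10.7 degrees, less where a joint would pass 70% of its speed; a pose out of reach is approached as far as the arm can. A call with a gripper value outside its range is refused whole. The fingers move at their own pace and stop on an object; FORCE is the grip in N (left out, the last holds). Time passes only in rows, so rows that do not move let the fingers close. It gives the time, the measured TCP pose, the force and the opening at its end, in the units of the state.
- manip.sense(): the state, without advancing time (a new reading comes with each control period).
- manip.grab_frame(name): name is "scene" or "top"; returns a dict with "image" (420x560x3 uint8, red, green, blue), "range_z" (420x560 float32, m along the optical axis (not along the pixel's ray), 0 where there is no reading), "intrinsics" (3x3 intrinsics, pixels), "R" (3x3) and "t" (3): a world point X has camera coordinates R X + t. Camera axes: x right, y down, z forward; pixel columns grow to the right and rows downward; lengths in m; the calibration is good to about 2 mm. A picture is of the moment at which its call begins.
- manip.sign_off(): hands the job in, once; it reports no verdict.
The state is a dict: "time": time; "qpos": joint angles; "dq": joint speeds; "joint_torque": joint torques, N m; "tool_pos": TCP position; "tool_rot": TCP orientation; "contact_force": force on the tool from outside, world axes, zero at the start; "wrist_torque": the same for the moment, N m; "gripper_width": finger opening in m.
Only numpy, scipy, OpenCV 4.12 (cv2) and the standard library are available. Lean on these libraries where they do the work, as an engineer would, in place of code of your own. Each camera call takes 0.05 s, during which the arm holds its last target. There are 200 camera calls.

## Working session

There is one attempt and no reset: what is moved stays moved. The work goes in short steps, Python scripts to look and compute and a shell command to move; the robot and the scene stay as the last step left them, time stands still between calls to the robot, and variables do not carry over. Pictures are saved under pics/ and viewed, about 8 in all and at most 12, crops included, and the job is handed in when it is done.

```bash
mkdir -p pics; cat > h.py <<'E'
import numpy as np,cv2
from cell import manip
def pts(f):
    z=f["range_z"];K=f["intrinsics"];v,u=np.mgrid[:z.shape[0],:z.shape[1]]
    c=np.stack([(u-K[0,2])/K[0,0]*z,(v-K[1,2])/K[1,1]*z,z],-1)
    P=(c-f["t"])@f["R"]; P[z==0]=np.nan
    return P
def snap(n,fn):
    f=manip.grab_frame(n);cv2.imwrite("pics/"+fn,f["image"][...,::-1]);return f,pts(f)
E
python3 - <<'E'
from h import *
import pickle
for n in("scene","top"):
    f,P=snap(n,n+"0.png");pickle.dump((f,P),open(n+".pkl","wb"))
    print(n,-f["R"].T@f["t"],f["R"][2])
a=cv2.imread("pics/scene0.png");b=cv2.imread("pics/top0.png")
print(manip.sense(),manip.tip_extent)
E
```

```text
scene [ 0.1034021  -0.48221617  0.5050218 ] [ 0.62445767  0.60726578 -0.49120351]
top [0.45459519 0.0156733  0.90734583] [ 0.21203839  0.00452047 -0.97725088]
{'time': 0.1, 'qpos': array([-6.84632104e+01,  1.51672680e+01,  9.19746012e+01, -6.31745133e-05,
        7.29777130e+01, -2.11356787e+00]), 'dq': array([ 0.16664952, -0.04638258, -0.15696317,  0.03237575,  0.03335378,
        0.02259608]), 'joint_torque': array([ 3.69745510e-05, -5.16706073e+01, -3.68590665e+01, -6.82388963e-05,
        6.35191012e-03,  3.21853690e-05]), 'tool_pos': array([ 0.27053872, -0.61768321,  0.23184695]), 'tool_rot': array([-92.08464346,  89.88041781, 111.56573252]), 'contact_force': array([ 0.45386661, -0.11390689, -0.32883375]), 'wrist_torque': array([-0.00020369,  0.03003811, -0.03476036]), 'gripper_width': 0.08567727291056472} 0.025
```

View pics/top0.png

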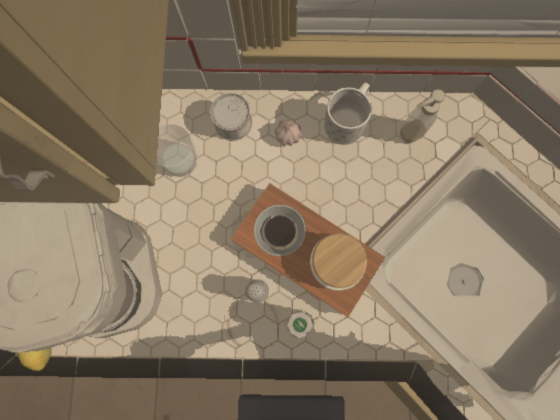

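View pics/scene0.png

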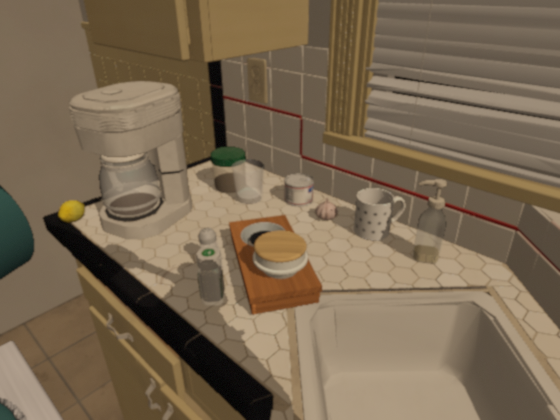

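The top view shows the well at about (280,230), the lid at (338,262), the mill and jar at (257,291) and (300,324), and the garlic at (288,132). The block's +x runs up and to the left in the image. Next I measure these with the depth data.

```bash
python3 - <<'E'
from h import *
import pickle
f,P=pickle.load(open("top.pkl","rb"))
v,u=np.mgrid[:420,:560]
roi=(u>220)&(u<395)&(v>175)&(v<325)
z=P[...,2]
lid=roi&(z>0.088)&(z<0.108)&(np.hypot(u-338,v-262)<36)
Q=P[lid];(c,r)=cv2.minEnclosingCircle(Q[:,:2].astype(np.float32));print("lid",c,r,np.median(Q[:,2]),Q[:,:2].mean(0),len(Q))
bl=roi&(abs(z-0.044)<0.006)
n,l,s,_=cv2.connectedComponentsWithStats(bl.astype(np.uint8));k=1+s[1:,4].argmax()
Q=P[l==k];R=cv2.minAreaRect(Q[:,:2].astype(np.float32));print("block",R,np.median(Q[:,2]),len(Q));print(cv2.boxPoints(R))
# well: not-block region near (280,230)
m=((z<0.037)&(np.hypot(u-280,v-230)<32)&(np.hypot(u-280,v-230)<28))
Q=P[m];K=f["intrinsics"]
# project rim: pixels of well edge onto z=.044 plane
cnt=(l!=k)&(np.hypot(u-280,v-230)<33)
n2,l2,s2,_=cv2.connectedComponentsWithStats(cnt.astype(np.uint8));kk=1+s2[1:,4].argmax()
vv,uu=np.where(l2==kk);d=np.c_[(uu-K[0,2])/K[0,0],(vv-K[1,2])/K[1,1],np.ones(len(uu))]@f["R"]
o=-f["R"].T@f["t"];W=o+d*((0.044-o[2])/d[:,2])[:,None]
print("well",cv2.minEnclosingCircle(W[:,:2].astype(np.float32)))
print("well centre z",np.nanmedian(z[225:235,275:285]))
for n,(a,b) in dict(mill=(257,291),jar=(300,324),garlic=(288,132)).items(): print(n,P[b,a],P[b-3:b+4,a-3:a+4].reshape(-1,3).mean(0))
im=f["image"][170:350,200:420,::-1];cv2.imwrite("pics/c1.png",cv2.resize(im,None,fx=3.3,fy=3.3,interpolation=2))
E
```

```text
lid (0.5394392609596252, -0.06885235011577606) 0.04667457193136215 0.09547087750452059 [ 0.53878843 -0.0682759 ] 2362
block ((0.566102147102356, -0.01651008427143097), (0.2504458427429199, 0.12659555673599243), 57.33027267456055) 0.042698514094246263 5475
[[ 0.44522354 -0.08775439]
 [ 0.5517912  -0.15609011]
 [ 0.6869807   0.05473422]
 [ 0.5804131   0.12306994]]
well ((0.597570538520813, 0.034438904374837875), 0.043883904814720154)
well centre z 0.032679995269190174
mill [0.48584141 0.06865818 0.08730682] [0.48585811 0.06868158 0.08691048]
jar [ 0.43356074 -0.00340113  0.10180948] [ 0.43351213 -0.00344958  0.09980165]
garlic [0.7853788  0.02090843 0.04215488] [0.78604904 0.02091773 0.04038272]
```

View pics/c1.png

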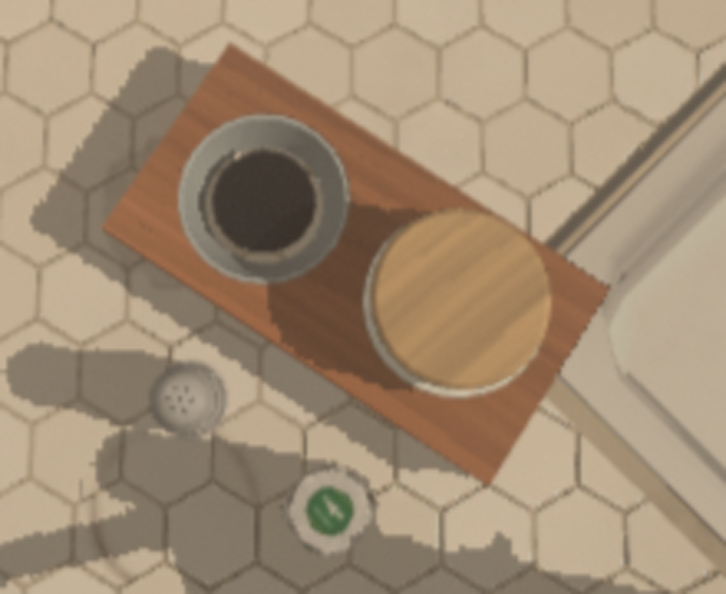

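```bash
cat >> h.py <<'E'
from scipy.spatial.transform import Rotation as Ro
YAW=np.radians(57.33);BX=np.array([np.cos(YAW),np.sin(YAW),0]);BY=np.array([-BX[1],BX[0],0]);C=np.array([.566,-.0165,0])
RT=np.c_[[0,0,-1],BY,BX]
def inb(p): d=np.asarray(p)-C;return np.round([d@BX,d@BY,p[2]],4)
def plan(bx,by,z,sgn=1):
    s=manip.sense();R=Ro.from_euler("xyz",s["tool_rot"],degrees=True).as_matrix();T=RT@np.diag([1,sgn,sgn])
    tgt=C+BX*bx+BY*by+[0,0,z]
    print("t",s["time"],"blk",inb(s["tool_pos"]),"F",s["contact_force"].round(1),"w",s["gripper_width"],"q",s["qpos"].round(0))
    print("turn",Ro.from_matrix(R.T@T).as_rotvec(degrees=True).round(2),"shift after turn",(T.T@(tgt-s["tool_pos"])).round(4))
E
python3 -c "
from h import *
print(inb([.539,-.0685,.098]),inb([.5976,.0344,.044]))
plan(-.140,-.0054,.2);plan(-.140,-.0054,.2,-1)"
```

```text
[-0.0583 -0.0053  0.098 ] [0.0599 0.0009 0.044 ]
t 0.1 blk [-0.6656 -0.0758  0.2318] F [ 0.5 -0.1 -0.3] w 0.08567727291056472 q [-68.  15.  92.  -0.  73.  -2.]
turn [1.4632e+02 1.5000e-01 5.0000e-02] shift after turn [0.0318 0.0704 0.5256]
t 0.1 blk [-0.6656 -0.0758  0.2318] F [ 0.5 -0.1 -0.3] w 0.08567727291056472 q [-68.  15.  92.  -0.  73.  -2.]
turn [-33.68  -0.04   0.11] shift after turn [ 0.0318 -0.0704 -0.5256]
```

```bash
python3 -m pendant '[[0.6,0,0,0,-8.42,0,0],[0.6,0,0,0,-8.42,0,0],[0.6,0,0,0,-8.42,0,0],[0.6,0,0,0,-8.42,0,0],[0.6,0,-0.006,-0.044,0,0,0],[0.6,0,-0.006,-0.044,0,0,0],[0.6,0,-0.006,-0.044,0,0,0],[0.6,0,-0.006,-0.044,0,0,0],[0.6,0,-0.006,-0.044,0,0,0],[0.6,0,-0.006,-0.044,0,0,0],[0.6,0,-0.006,-0.044,0,0,0],[0.6,0,-0.006,-0.044,0,0,0],[0.6,0,-0.006,-0.044,0,0,0],[0.6,0,-0.006,-0.044,0,0,0],[0.6,0,-0.006,-0.044,0,0,0],[0.6,0,-0.004,-0.042,0,0,0],[0.6,0,0,0,0,0,0],[0.6,0,0,0,0,0,0]]'
python3 -c "
from h import *
plan(-.140,-.0054,.075,-1)"
```

```text
time: 2.35
tool_pos: [0.4953, -0.1379, 0.2326]
tool_rot: [-41.9, 89.9, -164.5]
contact_force: [0.4, -0.4, -0.5]
gripper_width: 0.0513
t 2.35 blk [-0.1403 -0.006   0.2326] F [ 0.4 -0.4 -0.5] w 0.05129459570795609 q [-18.  -2. 111.  -0.  71.  14.]
turn [0.05 0.05 0.04] shift after turn [ 0.1576 -0.0006 -0.0003]
```

```bash
python3 -m pendant '[[0.6,0.04,0,0,0,0,0],[0.6,0.04,0,0,0,0,0],[0.6,0.04,0,0,0,0,0],[0.6,0.025,0,0,0,0,0],[0.6,0.012,0,0,0,0,0],[0.6,0,0,0,0,0,0],[0.6,0,0,0,0,0,0]]'
python3 -c "
from h import *
f,P=snap('scene','s1.png');cv2.imwrite('pics/s1c.png',cv2.resize(f['image'][170:330,180:380,::-1],None,fx=3.5,fy=3.5,interpolation=2))
plan(-.112,-.0054,.075,-1)"
```

```text
time: 3.22
tool_pos: [0.4968, -0.1385, 0.0774]
tool_rot: [102.9, 89.9, -19.8]
contact_force: [-0.0, 0.7, 0.3]
gripper_width: 0.0512
t 3.275 blk [-0.1398 -0.0076  0.0776] F [0.1 0.7 1. ] w 0.05086894769549312 q [-18.   7. 120.  -0.  53.  14.]
turn [-0.02 -0.04 -0.15] shift after turn [ 0.0026 -0.0022 -0.0278]
```

View pics/s1c.png

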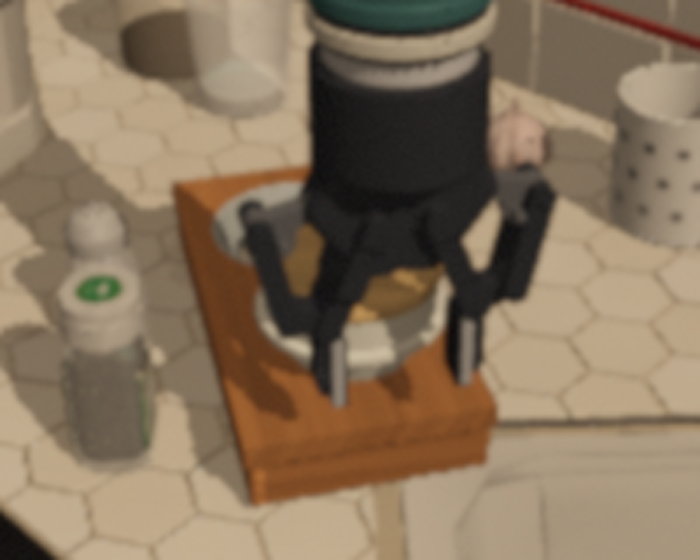

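The fingers stand behind the pot, clear on either side. Now the push, in slow steps.

```bash
python3 -m pendant '[[0.6,0.002,-0.002,-0.008,0,0,0],[0.6,0,0,-0.008,0,0,0],[0.6,0,0,-0.006,0,0,0],[0.6,0,0,-0.005,0,0,0],[0.6,0,0,-0.005,0,0,0],[0.6,0,-0.0005,-0.005,0,0,0],[0.6,0,-0.0005,-0.005,0,0,0],[0.6,0,-0.0005,-0.005,0,0,0],[0.6,0,-0.0005,-0.005,0,0,0],[0.6,0,-0.0005,-0.005,0,0,0],[0.6,0,-0.0005,-0.005,0,0,0],[0.6,0,-0.0005,-0.005,0,0,0],[0.6,0,-0.0005,-0.005,0,0,0],[0.6,0,-0.0005,-0.005,0,0,0],[0.6,0,-0.0005,-0.005,0,0,0],[0.6,0,-0.0005,-0.005,0,0,0],[0.6,0,0,0,0,0,0]]'
python3 -c "
from h import *
f,P=snap('scene','s2.png');cv2.imwrite('pics/s2c.png',cv2.resize(f['image'][170:330,180:380,::-1],None,fx=3.5,fy=3.5,interpolation=2))
plan(-.0,0,.075,-1)"
```

```text
time: 5.4
tool_pos: [0.5367, -0.06, 0.0741]
tool_rot: [159.4, 90.0, 36.8]
contact_force: [-0.4, -0.4, -0.5]
gripper_width: 0.0515
t 5.45 blk [-0.0526  0.0012  0.0741] F [-0.  -0.5  0.1] w 0.0511937661786706 q [ -9.   9. 117.   0.  54.  24.]
turn [ 0.02 -0.01 -0.  ] shift after turn [-0.0009  0.0012 -0.0526]
```

View pics/s2c.png

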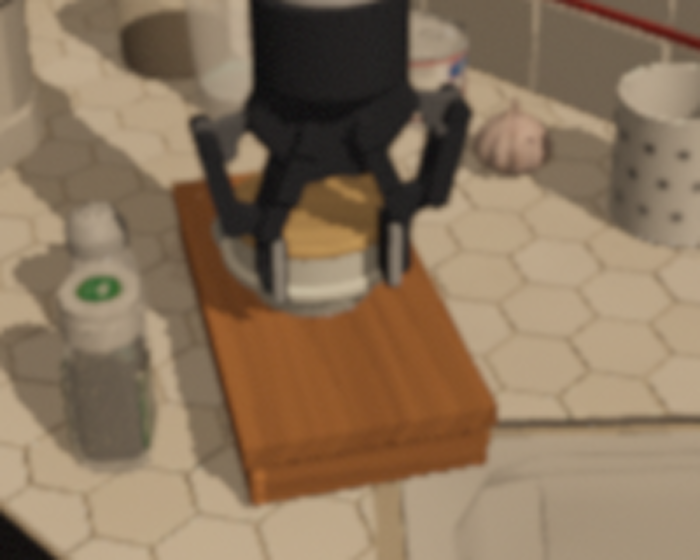

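The pot has travelled with the fingers and its front is now over the well. I'll fit the lid plane from depth.

```bash
cat >> h.py <<'E'
def lid(fn):
    f,P=snap("top",fn);d=P-C;x=d@BX;y=d@BY;z=P[...,2];I=f["image"].astype(int)
    m=(z>.05)&(z<.125)&(x>-.13)&(x<.13)&(abs(y)<.062)&(I[...,0]-I[...,2]>40)
    A=np.c_[x[m],y[m],np.ones(m.sum())];b=z[m];w=np.ones(len(b),bool)
    for _ in range(8):
        c=np.linalg.lstsq(A[w],b[w],rcond=None)[0];w=abs(A@c-b)<.003
    q=A[w][:,:2].astype(np.float32);(cc,r)=cv2.minEnclosingCircle(q)
    print("lid n",w.sum(),"slopes bx,by",c[:2].round(3),"centre",np.round(cc,4),"r",round(r,4),"ztop",round(c@[*cc,1],4),"x rng",np.percentile(q[:,0],[1,99]),"y rng",np.percentile(q[:,1],[1,99]))
    return f
E
python3 -c "
from h import *
lid('t2.png')"
```

```text
lid n 537 slopes bx,by [-0.037 -0.026] centre [0.0156 0.0127] r 0.0395 ztop 0.0958 x rng [-0.00531283  0.04331733] y rng [-0.01691039  0.04584757]
```

```bash
python3 -m pendant '[[0.6,0,0,-0.005,0,0,0],[0.6,0,0,-0.005,0,0,0],[0.6,0,0,-0.005,0,0,0],[0.6,0,0,-0.005,0,0,0],[0.6,0,0,-0.005,0,0,0],[0.6,0,0,-0.005,0,0,0],[0.6,0,0,-0.005,0,0,0],[0.6,0,0,-0.005,0,0,0],[0.6,0,0,-0.005,0,0,0],[0.6,0,0,-0.004,0,0,0],[0.6,0,0,0,0,0,0],[0.6,0,0,0,0,0,0]]'
python3 -c "
from h import *
f,P=snap('scene','s3.png');cv2.imwrite('pics/s3c.png',cv2.resize(f['image'][170:330,180:380,::-1],None,fx=3.5,fy=3.5,interpolation=2))
plan(-.0,0,.075,-1);lid('t3.png')"
```

```text
time: 7.0
tool_pos: [0.5626, -0.0191, 0.0738]
tool_rot: [-65.6, 90.0, 171.7]
contact_force: [0.8, 0.1, 0.1]
gripper_width: 0.0513
t 7.05 blk [-0.0041  0.0014  0.0738] F [-0.3  0.5 -0.2] w 0.05124075121005006 q [ -4.  12. 114.   0.  54.  28.]
turn [-0.    0.01  0.03] shift after turn [-0.0012  0.0014 -0.0041]
lid n 149 slopes bx,by [-0.154 -0.045] centre [0.0292 0.0283] r 0.0142 ztop 0.0948 x rng [0.01648188 0.03989363] y rng [0.01642527 0.04090927]
```

View pics/s3c.png

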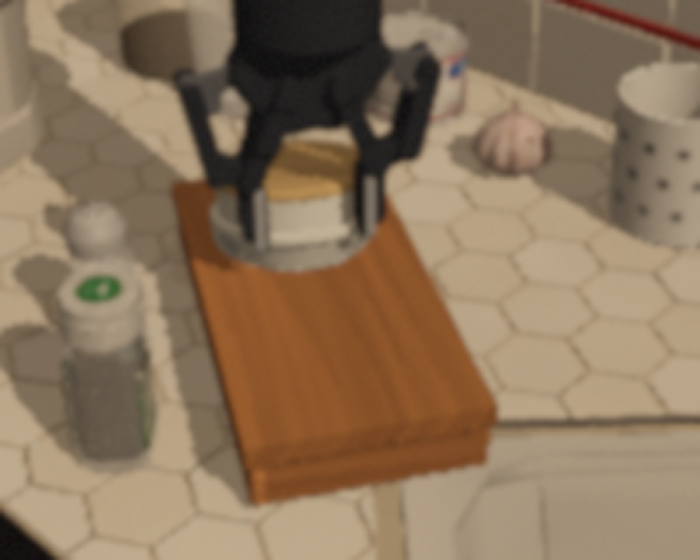

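The pot is in the mouth of the well, apparently tilted forward. I'll back the arm off for a clear view.

```bash
python3 -m pendant '[[0.6,0,0,0.02,0,0,0],[0.6,0,0,0.03,0,0,0],[0.6,-0.04,0,0.03,0,0,0],[0.3,-0.05,0,0.03,0,0,0],[0,-0.05,0,0.03,0,0,0],[0,0,0,0.03,0,0,0],[0,0,0,0.03,0,0,0],[0,0,0,0,0,0,0]]'
python3 -c "
from h import *
f,P=snap('scene','s4.png')
plan(-.0,0,.15,-1);g=lid('t4.png')
a=cv2.resize(f['image'][190:290,210:330,::-1],(480,400));b=cv2.resize(g['image'][170:310,200:360,::-1],(457,400));
h=np.hstack([a,b]);cv2.imwrite('pics/m4.png',cv2.resize(h,None,fx=.85,fy=.85))"
```

```text
time: 8.1
tool_pos: [0.4531, -0.1893, 0.2141]
tool_rot: [-4.3, 90.0, -127.2]
contact_force: [0.5, -0.2, -0.3]
gripper_width: -0.0001
t 8.15 blk [-0.2053  0.0017  0.2139] F [ 0.6 -0.4 -0.9] w -0.00026247647111017993 q [-25.  -4. 115.   0.  69.   7.]
turn [-0.16 -0.01  0.01] shift after turn [ 0.0639  0.0017 -0.2053]
lid n 1996 slopes bx,by [-0.205  0.008] centre [0.0484 0.0011] r 0.046 ztop 0.091 x rng [0.00634729 0.0890154 ] y rng [-0.04127507  0.04351033]
```

View pics/m4.png

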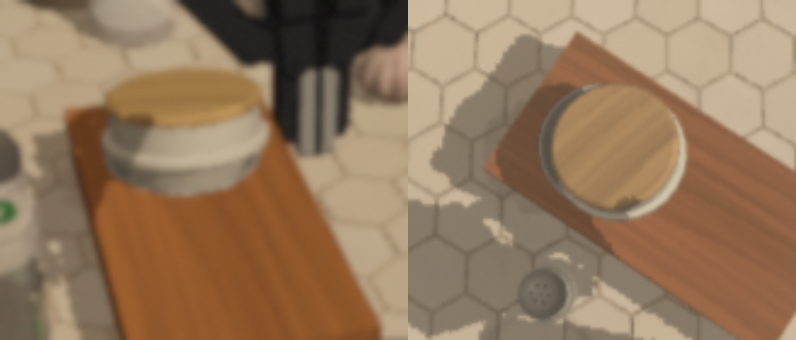

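The pot hangs askew. Its -x side, towards the pot's start, is high: the tilt is 0.2 rad and the lid centre is at 48 mm against 60 mm. I'll press that high side first with the jaws shut.

```bash
python3 -m pendant '[[0,0,0,-0.045,0,0,0],[0,0,0,-0.045,0,0,0],[0,0,0,-0.045,0,0,0],[0,0,0,-0.045,0,0,0],[0,0,0,-0.043,0,0,0],[0,0.03,0,0,0,0,0],[0,0.03,0,0,0,0,0],[0,0.016,0,0,0,0,0],[0,0,0,0,0,0,0],[0,0,0,0,0,0,0]]'
python3 -c "
from h import *
plan(.018,.001,.127,-1)"
```

```text
time: 9.45
tool_pos: [0.5762, 0.0002, 0.1392]
tool_rot: [121.1, 89.9, -1.5]
contact_force: [0.5, 0.2, 0.3]
gripper_width: -0.0002
t 9.45 blk [0.0195 0.0004 0.1392] F [0.5 0.2 0.3] w -0.0002319018270778995 q [ -2.   9. 110.   0.  61.  30.]
turn [ 0.   -0.05 -0.09] shift after turn [ 0.0122 -0.0006  0.0015]
```

```bash
python3 -m pendant '[[0,0.004,0,0,0,0,0],[0,0.004,0,0,0,0,0],[0,0.002,0,0,0,0,0],[0,0.001,0,0,0,0,0],[0,0,0,0,0,0,0]]';python3 -m pendant '[[0,0.001,0,0,0,0,0],[0,0.001,0,0,0,0,0],[0,0,0,0,0,0,0]]'; python3 -m pendant '[[0,0.001,0,0,0,0,0],[0,0,0,0,0,0,0]]'
```

```text
time: 10.07
tool_pos: [0.5752, 0.0002, 0.127]
tool_rot: [-65.2, 90.0, 172.1]
contact_force: [0.4, 0.0, -0.2]
gripper_width: -0.0002
time: 10.45
tool_pos: [0.5752, 0.0002, 0.1249]
tool_rot: [-66.0, 90.0, 171.3]
contact_force: [0.2, -0.1, 0.0]
gripper_width: 0.0002
time: 10.7
tool_pos: [0.5752, 0.0002, 0.124]
tool_rot: [-61.4, 90.0, 176.0]
contact_force: [0.1, -0.6, -0.6]
gripper_width: 0.0001
```

```bash
python3 -m pendant '[[0,0.001,0,0,0,0,0],[0,0.0005,0,0,0,0,0]]' | grep -E 'pos|force'; python3 -m pendant '[[0,0.001,0,0,0,0,0]]'| grep -E 'pos|force';python3 -m pendant '[[0,0.001,0,0,0,0,0]]'| grep -E 'pos|force'
```

```text
tool_pos: [0.5753, 0.0002, 0.1225]
contact_force: [-0.6, 1.0, -0.8]
tool_pos: [0.5753, 0.0002, 0.1216]
contact_force: [-0.4, -0.5, 0.6]
tool_pos: [0.5753, 0.0002, 0.1205]
contact_force: [-0.2, -0.1, -0.0]
```

```bash
python3 -m pendant '[[0,0.001,0,0,0,0,0]]'| grep -E 'pos|force';python3 -m pendant '[[0,0.001,0,0,0,0,0]]'| grep -E 'pos|force'
```

```text
tool_pos: [0.5753, 0.0002, 0.1195]
contact_force: [0.3, 0.5, -0.7]
tool_pos: [0.5753, 0.0002, 0.1185]
contact_force: [-0.2, 0.5, -0.8]
```

```bash
for i in 1; do python3 -m pendant '[[0,0.001,0,0,0,0,0]]'| grep -E 'pos|force';done;python3 -m pendant '[[0,0.001,0,0,0,0,0]]'| grep -E 'pos|force';python3 -m pendant '[[0,0.001,0,0,0,0,0]]'| grep -E 'pos|force'
python3 -c "
from h import *
f,P=snap('scene','s5.png');cv2.imwrite('pics/s5c.png',cv2.resize(f['image'][180:290,210:350,::-1],None,fx=5,fy=5,interpolation=2))"
```

```text
tool_pos: [0.5753, 0.0002, 0.1175]
contact_force: [-0.5, 0.4, -0.3]
tool_pos: [0.5753, 0.0002, 0.1165]
contact_force: [0.2, 0.4, -0.8]
tool_pos: [0.5753, 0.0002, 0.1155]
contact_force: [0.8, 0.4, -0.2]
```

View pics/s5c.png

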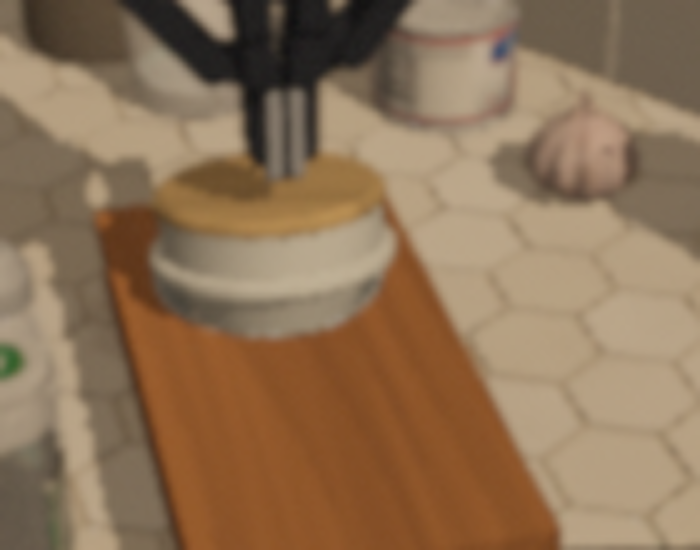

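The shut fingers are close over the lid, tip at crop (285,178) with its shadow touching at (272,190). The force is still nil, so I'll check heights from depth.

```bash
python3 -c "
from h import *
lid('t5.png')
f=manip.grab_frame('scene');P=pts(f)
for (a,b) in [(285,176),(285,165),(285,150),(272,195),(285,200),(285,225),(170,200),(370,185),(200,170)]:
    u=210+a//5;v=180+b//5;print((a,b),inb(P[v,u]),f['image'][v,u])
d=P-C;x=d@BX;y=d@BY;z=P[...,2];I=f['image'].astype(int)
m=(z>.06)&(z<.115)&(abs(x-.05)<.06)&(abs(y)<.06)&(I[...,0]-I[...,2]>50)
A=np.c_[x[m],y[m],np.ones(m.sum())];w=np.ones(len(A),bool)
for _ in range(8):
    c=np.linalg.lstsq(A[w],z[m][w],rcond=None)[0];w=abs(A@c-z[m])<.003
print(c.round(3),w.sum(),np.percentile(A[w,:2],[1,99],axis=0),z[m].max())
"
```

```text
lid n 421 slopes bx,by [-0.213 -0.029] centre [0.0485 0.0162] r 0.04 ztop 0.0916 x rng [0.0417409  0.08550984] y rng [0.0046222  0.04553591]
(285, 176) [0.0108 0.0014 0.1141] [106  85  62]
(285, 165) [0.006  0.0023 0.1213] [86 78 68]
(285, 150) [0.0044 0.0025 0.1286] [82 74 65]
(272, 195) [0.0244 0.0046 0.098 ] [139 103  60]
(285, 200) [0.0172 0.0003 0.0992] [153 115  67]
(285, 225) [0.0017 0.0038 0.0979] [173 132  77]
(170, 200) [0.0379 0.0415 0.0935] [146 111  63]
(370, 185) [ 0.0241 -0.035   0.0966] [158 121  70]
(200, 170) [0.0656 0.0247 0.0888] [107  80  46]
[-0.189  0.004  0.101] 534 [[ 0.0011547  -0.03955758]
 [ 0.08239556  0.04626078]] 0.10195740798273013
```

The lid hasn't been touched. The fingertip sits higher than `tip_extent` implies, about 8 to 10 mm above the lid, so I continue slowly.

```bash
python3 -m pendant '[[0,0.001,0,0,0,0,0],[0,0.001,0,0,0,0,0],[0,0.001,0,0,0,0,0]]'| grep -E 'pos|force';python3 -m pendant '[[0,0.001,0,0,0,0,0],[0,0.001,0,0,0,0,0]]'| grep -E 'pos|force'; python3 -m pendant '[[0,0.001,0,0,0,0,0]]'| grep -E 'pos|force'
```

```text
tool_pos: [0.5753, 0.0002, 0.1125]
contact_force: [1.1, -0.1, 0.5]
tool_pos: [0.5753, 0.0002, 0.1105]
contact_force: [0.4, 0.1, 0.7]
tool_pos: [0.5753, 0.0002, 0.1095]
contact_force: [-0.3, 0.3, 0.9]
```

```bash
python3 -m pendant '[[0,0.0007,0,0,0,0,0]]'| grep -E 'pos|force';python3 -m pendant '[[0,0.0007,0,0,0,0,0]]'| grep -E 'pos|force'
```

```text
tool_pos: [0.5753, 0.0002, 0.1088]
contact_force: [-0.8, 0.3, 0.3]
tool_pos: [0.5753, 0.0002, 0.1081]
contact_force: [0.6, 0.2, 0.1]
```

```bash
python3 -m pendant '[[0,0.0007,0,0,0,0,0]]'| grep -E 'force';python3 -m pendant '[[0,0.0007,0,0,0,0,0]]'| grep -E 'pos|force'
python3 -c "
from h import *
f=manip.grab_frame('scene');P=pts(f);cv2.imwrite('pics/s6c.png',cv2.resize(f['image'][180:290,210:350,::-1],None,fx=5,fy=5,interpolation=2))
for v in range(206,232): print(v,inb(P[v,267]),f['image'][v,267])
"
```

```text
contact_force: [-0.4, -0.4, -0.7]
tool_pos: [0.5753, 0.0002, 0.1068]
contact_force: [0.1, -0.2, 0.5]
206 [0.0066 0.0018 0.1357] [84 75 66]
207 [0.0071 0.0018 0.1334] [83 74 65]
208 [0.0071 0.0018 0.1313] [83 74 65]
209 [0.005  0.0023 0.1303] [83 74 65]
210 [0.0071 0.0019 0.127 ] [83 73 65]
211 [0.0074 0.0019 0.1247] [85 77 67]
212 [0.009  0.0016 0.1216] [86 77 68]
213 [0.0071 0.0021 0.1206] [84 77 67]
214 [0.0073 0.0021 0.1183] [82 74 65]
215 [0.0089 0.0018 0.1152] [82 73 65]
216 [0.0092 0.0018 0.1129] [83 75 65]
217 [0.0068 0.0023 0.1122] [82 74 65]
218 [0.0073 0.0023 0.1097] [81 72 61]
219 [ 0.023  -0.001   0.0979] [89 73 55]
220 [0.018  0.0001 0.0987] [114  86  52]
221 [0.0133 0.0012 0.0994] [143 107  62]
222 [0.0084 0.0022 0.1003] [160 121  71]
223 [0.0022 0.0036 0.1019] [170 129  76]
224 [0.0019 0.0037 0.0999] [177 136  81]
225 [0.0019 0.0038 0.0978] [173 133  78]
226 [-0.0005  0.0043  0.0971] [164 129  83]
227 [0.0025 0.0037 0.0929] [162 138 106]
228 [0.0013 0.004  0.0915] [171 154 128]
229 [0.0034 0.0036 0.0879] [179 163 137]
230 [0.0006 0.0043 0.0875] [181 165 139]
231 [0.0002 0.0044 0.0856] [181 166 140]
```

View pics/s6c.png

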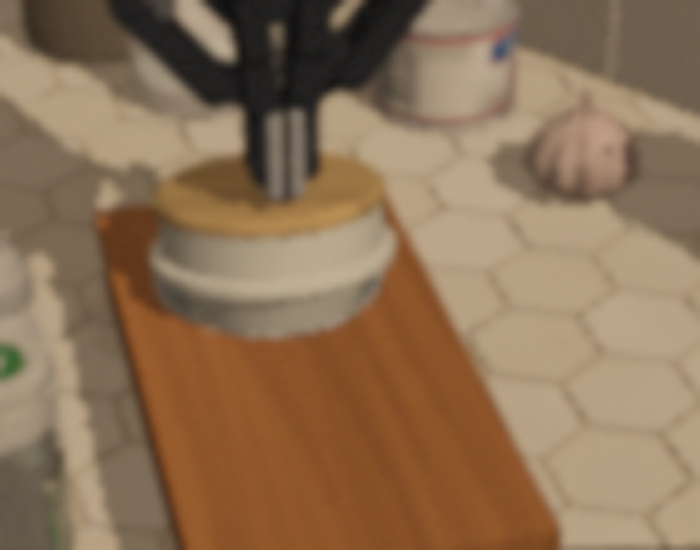

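The fingertip is still several mm above the lid, so I keep descending in small steps.

```bash
python3 -m pendant '[[0,0.001,0,0,0,0,0],[0,0.001,0,0,0,0,0]]'| grep -E 'pos|force';python3 -m pendant '[[0,0.001,0,0,0,0,0]]'| grep -E 'pos|force';python3 -m pendant '[[0,0.001,0,0,0,0,0]]'| grep -E 'pos|force'
```

```text
tool_pos: [0.5753, 0.0002, 0.1047]
contact_force: [-0.8, 0.8, 0.2]
tool_pos: [0.5753, 0.0002, 0.1037]
contact_force: [-0.6, -0.0, 0.1]
tool_pos: [0.5753, 0.0002, 0.1027]
contact_force: [0.1, 0.9, -0.2]
```

```bash
python3 -m pendant '[[0,0.0007,0,0,0,0,0]]'| grep -E 'pos|force';python3 -m pendant '[[0,0.0007,0,0,0,0,0]]'| grep -E 'pos|force'
python3 -c "
from h import *
f=manip.grab_frame('scene');P=pts(f)
for v in range(216,230): print(v,inb(P[v,267]),f['image'][v,267])
print(manip.sense())
"
```

```text
tool_pos: [0.5752, 0.0002, 0.102]
contact_force: [0.5, 0.1, 0.0]
tool_pos: [0.5753, 0.0002, 0.1014]
contact_force: [0.4, 0.3, -0.1]
216 [0.0097 0.0017 0.1126] [82 73 63]
217 [0.0066 0.0024 0.1123] [81 73 64]
218 [0.0052 0.0027 0.1109] [84 76 67]
219 [0.0078 0.0022 0.1072] [87 78 68]
220 [0.0068 0.0025 0.1056] [88 79 69]
221 [0.0093 0.002  0.1019] [98 81 62]
222 [0.0095 0.002  0.0996] [138 105  67]
223 [0.0063 0.0027 0.0994] [165 125  74]
224 [0.0028 0.0035 0.0994] [176 135  80]
225 [0.0019 0.0037 0.0977] [174 134  79]
226 [-0.      0.0042  0.0968] [164 129  83]
227 [0.001  0.004  0.0939] [161 137 105]
228 [0.0023 0.0038 0.0909] [171 154 128]
229 [0.0015 0.004  0.0891] [178 163 137]
{'time': 14.075, 'qpos': array([-2.46406567e+00,  1.11482241e+01,  1.11541112e+02, -1.32095899e-03,
        5.73172370e+01,  3.02037018e+01]), 'dq': array([-0.09416659, -0.12918995, -0.0103041 , -0.06315235,  0.27559672,
       -0.07142195]), 'joint_torque': array([ 6.34683925e-02, -4.32236266e+01, -3.23246241e+01,  3.43092671e-02,
       -1.99693377e-02,  5.00843707e-04]), 'tool_pos': array([5.75257453e-01, 1.61506637e-04, 1.01265066e-01]), 'tool_rot': array([ -50.19614449,   89.99333378, -172.86319859]), 'contact_force': array([-0.04889593,  0.32174014, -0.10048608]), 'wrist_torque': array([-0.08428642, -0.00709391,  0.01812127]), 'gripper_width': 0.00017460185709403716}
```

```bash
for_=1; python3 -m pendant '[[0,0.0007,0,0,0,0,0]]'| grep -E 'pos|force';python3 -m pendant '[[0,0.0007,0,0,0,0,0]]'| grep -E 'pos|force';python3 -m pendant '[[0,0.0007,0,0,0,0,0]]'| grep -E 'pos|force'
```

```text
tool_pos: [0.5754, 0.0001, 0.1009]
contact_force: [-0.7, -0.4, 3.2]
tool_pos: [0.5757, 0.0001, 0.1006]
contact_force: [-1.1, -0.4, 5.5]
tool_pos: [0.576, 0.0002, 0.1003]
contact_force: [-1.4, 0.6, 6.9]
```

```bash
python3 -m pendant '[[0,0.0007,0,0,0,0,0]]'| grep -E 'pos|force';python3 -m pendant '[[0,0.0007,0,0,0,0,0]]'| grep -E 'pos|force';python3 -m pendant '[[0,0.0007,0,0,0,0,0]]'| grep -E 'pos|force'
```

```text
tool_pos: [0.5763, 0.0002, 0.1]
contact_force: [-0.7, 1.5, 7.7]
tool_pos: [0.5764, 0.0004, 0.0996]
contact_force: [-1.4, 0.5, 10.5]
tool_pos: [0.5766, 0.0005, 0.0994]
contact_force: [-3.4, 1.3, 12.7]
```

```bash
python3 -m pendant '[[0,0.0006,0,0,0,0,0]]'| grep -E 'pos|force';python3 -m pendant '[[0,0.0005,0,0,0,0,0]]'| grep -E 'pos|force'
```

```text
tool_pos: [0.5772, 0.0003, 0.0986]
contact_force: [0.2, 0.8, 9.1]
tool_pos: [0.5776, 0.0003, 0.0985]
contact_force: [-0.2, 1.6, 10.0]
```

```bash
python3 -m pendant '[[0,0.0004,0,0,0,0,0]]'| grep -E 'pos|force';python3 -m pendant '[[0,0,0,0,0,0,0]]'| grep -E 'pos|force'
```

```text
tool_pos: [0.5778, 0.0004, 0.0985]
contact_force: [-0.2, 1.4, 12.0]
tool_pos: [0.5778, 0.0005, 0.0985]
contact_force: [0.3, 1.8, 10.0]
```

```bash
python3 -m pendant '[[0,0.0007,0,0,0,0,0]]'| grep -E 'pos|force';python3 -m pendant '[[0,0.0006,0,0,0,0,0]]'| grep -E 'pos|force'
```

```text
tool_pos: [0.5781, 0.0005, 0.0984]
contact_force: [-1.5, 2.2, 15.8]
tool_pos: [0.5787, 0.0005, 0.0982]
contact_force: [-0.5, 1.6, 16.4]
```

```bash
python3 -m pendant '[[0,0.0006,0,0,0,0,0]]'| grep -E 'pos|force';python3 -m pendant '[[0,0.0004,0,0,0,0,0]]'| grep -E 'pos|force'
```

```text
tool_pos: [0.579, 0.0006, 0.0981]
contact_force: [-1.1, 2.2, 18.3]
tool_pos: [0.5792, 0.0006, 0.0981]
contact_force: [-0.6, 2.1, 19.4]
```

The pot now resists, so I lift off and look.

```bash
python3 -m pendant '[[0,-0.02,0,0,0,0,0],[0,-0.04,0,0.03,0,0,0],[0,-0.04,0,0.045,0,0,0],[0,0,0,0.045,0,0,0],[0,0,0,0.045,0,0,0],[0,0,0,0.03,0,0,0],[0,0,0,0,0,0,0]]' | grep -E 'time|pos|force'
python3 -c "
from h import *
f,P=snap('scene','s7.png')
g=lid('t7.png');plan(.03,0,.15,-1)
a=cv2.resize(f['image'][190:290,210:330,::-1],(480,400));b=cv2.resize(g['image'][190:290,230:350,::-1],(480,400))
h=np.hstack([a,b]);cv2.imwrite('pics/m7.png',cv2.resize(h,None,fx=.83,fy=.83))"
```

```text
time: 16.7
tool_pos: [0.4688, -0.1652, 0.1934]
contact_force: [0.9, 0.3, 0.6]
lid n 2029 slopes bx,by [-0.162  0.02 ] centre [0.052  0.0004] r 0.046 ztop 0.0901 x rng [0.00978649 0.09362245] y rng [-0.04203041  0.04322784]
t 16.8 blk [-0.1758  0.0013  0.1934] F [-0.3  0.4 -0.4] w -0.0002141972832608501 q [-22.  -3. 116.   0.  67.  11.]
turn [-0.06 -0.03  0.01] shift after turn [ 0.0434  0.0013 -0.2058]
```

View pics/m7.png

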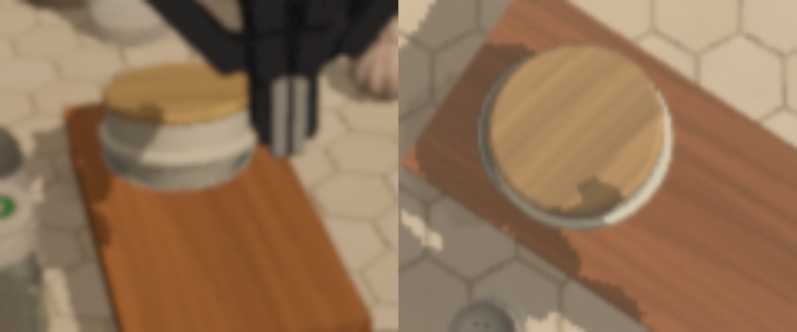

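Progress: the tilt is now 0.16 rad and the lid centre is at 52 mm. By geometry the foot's near edge still rests about 4 mm behind the well's rim, so the pot needs a bit more sliding. Before that I check the open fingertip height from picture s1.

```bash
python3 -c "
from h import *
f=manip.grab_frame('scene');o=-f['R'].T@f['t'];K=f['intrinsics']
def ray(u,v): return f['R'].T@np.array([(u-K[0,2])/K[0,0],(v-K[1,2])/K[1,1],1])
# finger tips in s1c at two spots: intersect with plane bx = TCPx-0.011
for (a,b,px) in [(338,407,-.151),(466,383,-.151),(277,300,-.0636),(395,285,-.0636),(258,248,-.0151),(370,235,-.0151)]:
    d=ray(180+a/3.5,170+b/3.5);k=((C+BX*px-o)@BX)/(d@BX);print(inb(o+k*d))
P=pts(f);I=f['image'];d=P-C;x=d@BX;y=d@BY
m=(abs(x+.18)<.05)&(abs(y)<.05)&(P[...,2]>.12);print('current finger min z seen',np.percentile(P[m][:,2],[0,.5,1,2]),'tcp .1934')
"
```

```text
[-0.151   0.0229  0.0791]
[-0.151  -0.0374  0.0805]
[-0.0636  0.0329  0.0784]
[-0.0636 -0.0284  0.0766]
[-0.0151  0.0332  0.0781]
[-0.0151 -0.0281  0.0761]
current finger min z seen [0.1927994  0.20245749 0.20722825 0.2178334 ] tcp .1934
```

The real fingertips are near TCP height, 3 mm behind it at 60 % open. They are not 25 mm ahead as `tip_extent` says, so my first push acted high, on the pot's body. I'll go lower this time and push at the flange.

```bash
python3 -m pendant '[[0.6,0,0,-0.04,0,0,0],[0.6,0,0,-0.04,0,0,0],[0.6,0.03,0,-0.035,0,0,0],[0.6,0.04,0,0,0,0,0],[0.6,0.04,0,0,0,0,0],[0.6,0.02,0,0,0,0,0],[0.6,0.01,0,0,0,0,0],[0.6,0,0,-0.02,0,0,0],[0.6,0,0,-0.015,0,0,0],[0.6,0,0,-0.01,0,0,0],[0.6,0,0,0,0,0,0]]' | grep -E 'time|pos|force'
python3 -c "
from h import *
plan(.003,0,.053,-1)"
```

```text
time: 18.23
tool_pos: [0.5576, -0.0284, 0.0543]
contact_force: [0.4, -1.2, -0.1]
t 18.225 blk [-0.0146  0.0006  0.0543] F [ 0.4 -1.2 -0.1] w 0.05130356799458931 q [ -5.  13. 115.  -0.  52.  27.]
turn [ 0.09 -0.04 -0.09] shift after turn [ 0.0013  0.0006 -0.0176]
```

```bash
python3 -m pendant '[[0.6,0,0,-0.004,0,0,0],[0.6,0,0,-0.004,0,0,0],[0.6,0,0,-0.003,0,0,0]]' | grep -E 'pos|force';python3 -m pendant '[[0.6,0,0,-0.003,0,0,0]]' | grep -E 'pos|force';python3 -m pendant '[[0.6,0,0,-0.003,0,0,0]]' | grep -E 'pos|force';python3 -m pendant '[[0.6,0,0,-0.002,0,0,0]]' | grep -E 'pos|force'
python3 -c "
from h import *
lid('t8.png')"
```

```text
tool_pos: [0.5623, -0.0201, 0.0534]
contact_force: [-1.3, -0.2, 0.7]
tool_pos: [0.5638, -0.0176, 0.0533]
contact_force: [-0.5, -0.8, 0.5]
tool_pos: [0.5654, -0.015, 0.0532]
contact_force: [-0.8, -0.1, -0.7]
tool_pos: [0.5666, -0.0132, 0.0533]
contact_force: [-0.6, -1.1, -0.6]
lid n 150 slopes bx,by [-0.027 -0.097] centre [0.0614 0.026 ] r 0.0377 ztop 0.0849 x rng [0.0246952  0.09678429] y rng [0.01942822 0.0419465 ]
```

```bash
python3 -m pendant '[[0.6,0,0,-0.002,0,0,0],[0.6,0,0,0,0,0,0],[0.6,0,0,0.02,0,0,0],[0.6,0,0,0.03,0,0,0],[0.3,-0.04,0,0.04,0,0,0],[0,-0.05,0,0.04,0,0,0],[0,-0.03,0,0.04,0,0,0],[0,0,0,0.03,0,0,0],[0,0,0,0,0,0,0]]' | grep -E 'time|pos|force'
python3 -c "
from h import *
lid('t9.png');plan(.06,0,.12,-1)"
```

```text
time: 20.15
tool_pos: [0.4588, -0.1811, 0.1728]
contact_force: [-0.3, 1.0, 1.3]
lid n 2070 slopes bx,by [-0.001 -0.003] centre [0.0589 0.0017] r 0.0461 ztop 0.0854 x rng [0.01639861 0.1013065 ] y rng [-0.04032568  0.04407376]
t 20.2 blk [-0.1953  0.0016  0.1722] F [ 0.5  0.5 -0.5] w 1.6251416394993017e-05 q [-24.  -2. 118.   0.  64.   9.]
turn [-0.16 -0.02 -0.01] shift after turn [ 0.0522  0.0016 -0.2553]
```

The pot dropped upright and centred, with the lid at about 0.088, 12 mm above home. Now I press in the middle.

```bash
python3 -m pendant '[[0,0,0,-0.045,0,0,0],[0,0,0,-0.045,0,0,0],[0,0,0,-0.045,0,0,0],[0,0,0,-0.045,0,0,0],[0,0,0,-0.045,0,0,0],[0,0.03,0,-0.03,0,0,0],[0,0.03,0,0,0,0,0],[0,0.012,0,0,0,0,0],[0,0,0,0,0,0,0],[0,0,0,0,0,0,0]]' | grep -E 'time|pos|force'
python3 -c "
from h import *
plan(.0595,.0012,.088,-1)"
```

```text
time: 21.45
tool_pos: [0.5987, 0.0353, 0.1014]
contact_force: [0.6, -0.9, 0.2]
t 21.45 blk [0.0613 0.0004 0.1014] F [ 0.6 -0.9  0.2] w -6.509838562680876e-05 q [  1.  14. 109.   0.  58.  34.]
turn [-0.02 -0.06 -0.08] shift after turn [ 0.0134 -0.0008  0.0018]
```

```bash
python3 -m pendant '[[0,0.004,-0.001,0.0015,0,0,0],[0,0.004,0,0,0,0,0],[0,0.002,0,0,0,0,0]]' | grep -E 'pos|force';python3 -m pendant '[[0,0.001,0,0,0,0,0],[0,0.001,0,0,0,0,0]]' | grep -E 'pos|force';python3 -m pendant '[[0,0.001,0,0,0,0,0]]' | grep -E 'pos|force';python3 -m pendant '[[0,0.001,0,0,0,0,0]]' | grep -E 'pos|force'
```

```text
tool_pos: [0.5962, 0.0346, 0.0901]
contact_force: [-0.7, -0.7, -0.2]
tool_pos: [0.5964, 0.0347, 0.0891]
contact_force: [-2.7, -0.2, 6.6]
tool_pos: [0.5965, 0.0347, 0.0883]
contact_force: [-3.2, -0.7, 5.7]
tool_pos: [0.5965, 0.0347, 0.0873]
contact_force: [-2.7, -0.8, 7.3]
```

```bash
python3 -m pendant '[[0,0.001,0,0,0,0,0]]' | grep -E 'pos|force';python3 -m pendant '[[0,0.001,0,0,0,0,0]]' | grep -E 'pos|force';python3 -m pendant '[[0,0.0005,0,0,0,0,0]]' | grep -E 'pos|force'
```

```text
tool_pos: [0.5965, 0.0347, 0.0863]
contact_force: [-2.9, -0.3, 5.8]
tool_pos: [0.5965, 0.0347, 0.0853]
contact_force: [-1.5, -0.0, 6.0]
tool_pos: [0.5965, 0.0347, 0.0848]
contact_force: [-3.1, -0.6, 6.3]
```

The plate is giving way steadily at 6 to 7 N. I continue down towards the stop at about TCP 0.077.

```bash
python3 -m pendant '[[0,0.001,0,0,0,0,0],[0,0.001,0,0,0,0,0]]' | grep -E 'pos|force';python3 -m pendant '[[0,0.001,0,0,0,0,0],[0,0.001,0,0,0,0,0]]' | grep -E 'pos|force';python3 -m pendant '[[0,0.001,0,0,0,0,0]]' | grep -E 'pos|force'
```

```text
tool_pos: [0.5966, 0.0347, 0.0829]
contact_force: [-2.0, -0.6, 6.7]
tool_pos: [0.5966, 0.0347, 0.0808]
contact_force: [-3.5, -0.2, 6.0]
tool_pos: [0.5966, 0.0347, 0.0798]
contact_force: [-2.2, -0.3, 6.9]
```

```bash
python3 -m pendant '[[0,0.0007,0,0,0,0,0]]' | grep -E 'pos|force';python3 -m pendant '[[0,0.0007,0,0,0,0,0]]' | grep -E 'pos|force';python3 -m pendant '[[0,0.0007,0,0,0,0,0]]' | grep -E 'pos|force'
```

```text
tool_pos: [0.5966, 0.0347, 0.0791]
contact_force: [-2.9, -0.3, 6.0]
tool_pos: [0.5966, 0.0347, 0.0784]
contact_force: [-2.9, 0.2, 6.5]
tool_pos: [0.5966, 0.0347, 0.0777]
contact_force: [-2.6, -0.3, 6.4]
```

```bash
python3 -m pendant '[[0,0.0007,0,0,0,0,0]]' | grep -E 'pos|force';python3 -m pendant '[[0,0.0007,0,0,0,0,0]]' | grep -E 'pos|force'
```

```text
tool_pos: [0.5968, 0.0347, 0.0773]
contact_force: [-3.6, -0.1, 10.3]
tool_pos: [0.5969, 0.0347, 0.0773]
contact_force: [-4.7, -0.6, 13.1]
```

```bash
python3 -m pendant '[[0,0.0007,0,0,0,0,0]]' | grep -E 'pos|force';python3 -m pendant '[[0,0.0007,0,0,0,0,0]]' | grep -E 'pos|force'
```

```text
tool_pos: [0.5969, 0.0347, 0.0772]
contact_force: [-6.5, -0.5, 16.4]
tool_pos: [0.5969, 0.0346, 0.0771]
contact_force: [-9.2, -1.2, 20.6]
```

```bash
python3 -m pendant '[[0,0.0005,0,0,0,0,0]]' | grep -E 'pos|force'
```

```text
tool_pos: [0.597, 0.0346, 0.0771]
contact_force: [-9.3, -1.2, 22.1]
```

There is a hard stop at TCP 0.0771 with 22 N. I lift off, back away and check.

```bash
python3 -m pendant '[[0,-0.003,0,0,0,0,0],[0,-0.03,0,0,0,0,0],[0,-0.05,0,0,0,0,0],[0,-0.03,0,0.045,0,0,0],[0,0,0,0.045,0,0,0],[0,0,0,0.045,0,0,0],[0,0,0,0.045,0,0,0],[0,0,0,0.045,0,0,0],[0,0,0,0,0,0,0],[0,0,0,0,0,0,0]]' | grep -E 'time|pos|force'
python3 -c "
from h import *
f,P=snap('scene','s9.png')
g=lid('t10.png');Q=pts(g)
d=Q-C;x=d@BX;y=d@BY;z=Q[...,2];m=(abs(x+.05)<.04)&(abs(y)<.05);print('block top here',np.nanmedian(z[m]))
for n,(a,b) in dict(mill=(257,291),jar=(300,324),garlic=(288,132)).items(): print(n,Q[b-3:b+4,a-3:a+4].reshape(-1,3).mean(0))
a=cv2.resize(f['image'][190:290,210:330,::-1],(480,400));b=cv2.resize(g['image'][190:290,230:350,::-1],(480,400))
h=np.hstack([a,b]);cv2.imwrite('pics/m9.png',cv2.resize(h,None,fx=.83,fy=.83))"
```

```text
time: 25.58
tool_pos: [0.475, -0.1545, 0.1862]
contact_force: [0.3, 0.0, 0.2]
lid n 2004 slopes bx,by [-0.001  0.006] centre [0.0594 0.0013] r 0.0465 ztop 0.0734 x rng [0.01668026 0.10204974] y rng [-0.04104169  0.04407868]
block top here 0.042691322123131974
mill [0.48584762 0.06866013 0.08723748]
jar [ 0.43351056 -0.00344809  0.09980077]
garlic [0.78608453 0.0209212  0.0402969 ]
```

View pics/m9.png

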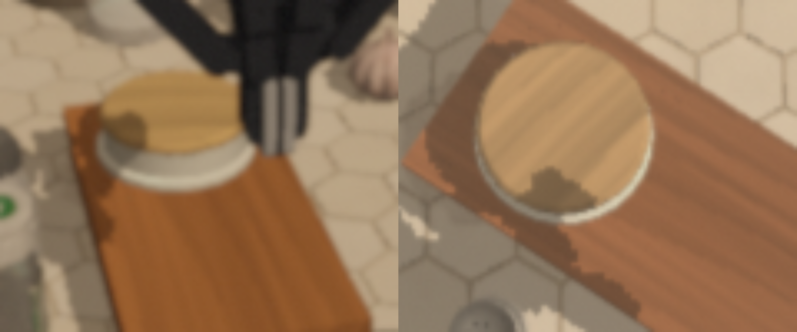

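The flange lies flat on the block. The lid dropped 22.1 mm in total (22 expected), the tilt is under 0.01 rad, and the bystanders haven't moved.

```bash
python3 -c "
from h import *
print(manip.sign_off())"
```

```text
the job is handed in; nothing more can be done
None
```

The pot is home in the well with its flange flat on the block, and the job is handed in (no verdict comes back).

**What I did:** I slid the pot along the block with the half-open fingers until it hung askew on the near rim, tilted about 0.2 rad. I pressed its high side, pushed it about 9 mm further at the flange so that it dropped upright, then pressed the middle of the lid to a hard stop at about 22–24 N. The arm then backed clear.

**Last checks:**

| Check | Result |
|---|---|
| Lid drop from the start | 22.1 mm (22 mm expected) |
| Tilt | about 0.006 rad |
| Lid centre | within about 1.5 mm of the well's centre |
| Mill, spice jar, garlic | within 0.1 mm of where they started |
| Contact force | under 1 N, so nothing touched |
| Time before hand-in | about 26 s of 48 s |

**What disagreed or went wrong:**
- **Fingertip position:** `manip.tip_extent` says 25 mm ahead of the TCP, but the images and the contact height put the fingertips at about the TCP. My first push was therefore higher than planned, on the pot's body rather than its flange.
- **High-side press:** it peaked at about 19.4 N, slightly over the advised 18 N, and only partly levelled the pot because the foot was still on the rim.
- **Plate force:** pressing the plate down took 6–7 N, less than the stated 9 N.

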